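Start the camera port's locking collar

TASK

Slide the black locking collar down over the upright camera port so that it rests on the top of the thread with its white mark roughly a fifth of a turn clockwise (seen from above) past the yellow mark on the housing. Then turn it backward (anticlockwise) until you feel it drop into the thread where the marks meet, and turn it forward (clockwise) one full turn so the marks meet again. Finish still gripping the started collar on the port (do not let go), and leave the other things on the bench where they are.

Things in the scene. Friction and masses are not known exactly. Their poses are not given: they have to be found in the camera images.
- collar: Loose black knurled ring, outer diameter 48 mm, bore 38.6 mm, 34 mm tall, about 80 g, upright on the bench. Origin: centre of its underside; z up; x points to its white mark. Three steel lugs inside the lower edge (one at the white mark, others at 120 degrees; 1 to 4 mm above the underside, 4.6 mm wide) reach in to 14.9 mm from the axis. Grip it across its diameter, at any yaw.
- white_mark (a point): Centre of the white index mark on the collar's top rim, 22 mm from its axis and 34 mm above its underside, on its +x side.
- port: Fixed white housing, 60 mm high, with an upright aluminium camera port tube. Origin: on the bench, on the tube's axis; z up; x points to the yellow mark. The housing reaches from x = -80 to +70 mm, y = -65 to +65 mm; on it lies a flange 52 mm across, top at 64 mm. Plain tube diameter 27 mm with a chamfered top; thread around it below.
- port_top (a point): Centre of the tube's top, 110 mm above the bench. The collar slides freely over the plain tube until its lugs rest on the thread (underside about 91 mm up when the white mark is a fifth of a turn clockwise of the yellow). A grip carries the collar's weight: while gripped it drops only if the hand goes down with it.
- thread_start (a point): Point on the tube's axis at the top of the thread, 95 mm above the bench. Right-hand, three starts 120 degrees apart, outer diameter 36 mm, lead 18 mm per full turn (clockwise from above goes down). Self-locking: the collar stays where it is left, turns with little torque, and has about 1.3 mm of vertical play once in the thread.
- yellow_mark (a point): On the housing top (60 mm up), 22 mm from the tube axis, port +x side; the yellow bar shows from 29 to 59 mm out. Heights of the collar's underside: turned backward it climbs to 94 mm (white mark 9 degrees short of yellow); when white is 0 to 4 degrees anticlockwise past yellow the lugs clear the starts and it can drop to 88.5 mm; one turn clockwise from there: 70.5 mm.
- camera: Loose black camera block with a yellow band, 64 x 64 x 46 mm and a 10 mm mount ring on top; origin at the centre of its underside. Leave alone.
- eyepiece: Loose dark steel eyepiece, 42 mm across, 50 mm tall, upright; origin at its underside. Not the collar. Leave alone.
- dish: Loose clear petri dish with a pink fill, 90 mm across, 17 mm high; origin at its underside. Leave alone.
- wellplate: Loose white 24-well plate with pink wells, 86 x 128 x 15 mm; origin at its underside. Leave alone.
- spray: Loose white bottle with a red cap, 56 mm across, 150 mm tall; origin at its underside. Leave alone.
- lens_case: Loose amber lens jar with a black cap, 38 mm across, 62 mm tall; origin at its underside. Leave alone.
There are look-alikes about, which are no part of the job. Leave any blue look-alike of the collar alone.

How it is judged:
By the outcome, as a careful person would: the job done as asked, in the order asked, and still so for the second after the job is handed in, while the arm keeps its last pose, push and grip.
It also fails if it takes over 72 s, if anything falls off the work surface, if the arm or the gripper's body presses on something with over 40 N, if the wrist force passes 120 N, or if a joint passes its speed limit or range.

ROBOT

A 7-joint arm with a two-finger parallel gripper is mounted at the origin on the work surface. World frame = base frame: x ahead of the robot, y to its left, z up, the work surface at z = 0. Lengths are in m, angles in rad, forces in N, time in s.
With the tool pointing down it reaches from about 0.4 to 0.75 m from the base axis. Payload 19.5 kg.
Tool frame: the origin (TCP) lies at the very end of the fingers, on their centre line; the grasp point (between the pads) lies 19 mm behind it; z points along the fingers, y is the line along which they close (so a half turn about z gives the same grasp; the last joint's range is limited). The gripper opens to 85 mm and grips with 20 to 120 N. Pads are 22 mm wide; open, the fingers measure 114 mm over their backs; the gripper's body (76 mm by 85 mm) begins 54 mm behind the grasp point. The pads swing forward as they close: fully open they stand 13 mm farther back than shut.
Start: joints at [1.245, 0.707, -0.028, 1.485, 0.022, 0.951, -0.075], TCP at [0.161, -0.552, 0.231] pointing down, gripper open.
Joint ranges: [-2.71, 2.71], [-0.32, 2.16], [-1.57, 1.52], [0, 2.45], [-1.46, 4.6], [0, 2.02], [-2.83, 2.83]. Speed limits (rad/s): [1.89, 1.89, 2.57, 2.57, 3.01, 3.01, 3.01].

INTERFACE

Orientations are given as a rotation vector (axis times angle).
In Python, from bench import ctrl gives the robot as it stands. The module is installed in compiled form; this text tells all that it offers.
- The arm moves only by the tool send_rows, never from a script. Its argument "deltas" is one flat list of numbers, 7 for each row, row after row: the shift along the tool's x, y, z normalised to -1 to 1, where 1 is 0.075 m, then the turn, a rotation vector about the tool's x, y, z normalised to -1 to 1, where 1 is pi/2 rad, then the opening, from 0 (shut) to 1 (fully open). In form: [dx, dy, dz, wx, wy, wz, fingers, dx, dy, dz, wx, wy, wz, fingers, ...]. A call has 1 to 5 rows; each row shifts and turns the commanded pose from where the row before left it, along the tool's axes as they then stand; what a row does not reach is not made up. A row lasts 1/8 s, in which the tool goes at most 62.5 mm and 10.7 degrees, less where a joint would pass 70% of its speed; a pose out of reach is approached as far as the arm can. A call with a number of a shift or a turn outside -1 to 1 is refused whole. A call with a gripper value outside its range is refused whole. The fingers move at their own pace and stop on an object; "force" is the grip in N (left out, the last holds). Time passes only in rows, so rows that do not move let the fingers close. It gives the time, the measured TCP pose, the force, the opening and the grip force at its end, in the units of the state.
- ctrl.sense(): the state, without advancing time (a new reading comes with each control period).
- ctrl.grab_frame(name): name is "side" or "top"; returns (picture, depth): 400x640x3 uint8, red, green, blue; 400x640 float32, m along the optical axis (not along the pixel's ray), 0 where there is no reading.
- ctrl.calibration(name): a dict with "fx", "fy", "cx", "cy" (pixels), "rvec" (rotation vector, rad) and "tvec" (3), from world to camera coordinates, as OpenCV has them. Camera axes: x right, y down, z forward; pixel columns grow to the right and rows downward; lengths in m; the calibration is good to about 2 mm. A picture is of the moment at which its call begins. calibration takes no time and is no camera call.
- ctrl.close_job(): hands the job in; it is judged then, once.
The state is a dict: "time": time; "joint_positions": joint angles; "joint_vel": joint speeds; "joint_efforts": joint torques, N m; "eef_pos": TCP position; "ee_rot": TCP orientation; "contact_force": force on the tool from outside, world axes, zero at the start; "torque": the same for the moment, N m; "opening": finger opening in m; "finger_force": force on a finger pad.
Only numpy, scipy, OpenCV 4.12 (cv2) and the standard library are available. Lean on these libraries where they do the work, as an engineer would, in place of code of your own. Each camera call takes 0.05 s, during which the arm holds its last target. There are 200 camera calls.

## Working session

There is one attempt and no reset: what is moved stays moved. The work goes in short steps, Python scripts to look and compute and a tool call to move; the robot and the scene stay as the last step left them, time stands still between calls to the robot, and variables do not carry over. Pictures are saved under pics/ and viewed, at most 10 in all, crops included, and the job is handed in when it is done.

Besides the shell and the picture viewer there is one more tool, called after "Request:" by a JSON object that holds its "method" and its "body", one argument or row to a line. send_rows: Moves the arm, as the interface text tells. Scaled input: -1 to 1 covers 0.075 m each way for a shift and pi/2 rad each way for a turn. Its arguments: {"type":"object","properties":{"deltas":{"type":"array"},"force":{"type":"number"}},"required":["deltas"]}

```bash
mkdir -p pics; python3 - <<'E'
from bench import ctrl
import cv2,numpy as np
s=ctrl.sense();print(s)
for n in("side","top"):
    p,d=ctrl.grab_frame(n);cv2.imwrite(f"pics/{n}0.png",p[...,::-1]);np.save(f"pics/{n}0.npy",d);print(n,ctrl.calibration(n))
E
```

```text
{'time': 0.0, 'joint_positions': array([ 1.24535023,  0.70705315, -0.02764741,  1.48498192,  0.02202606,
        0.95087466, -0.07553501]), 'joint_vel': array([ 2.30787127e-04,  3.00518652e-06, -1.51911069e-03, -1.12137081e-04,
        6.87105733e-04,  1.92744127e-03, -1.27951087e-04]), 'joint_efforts': array([-1.14207054e-05, -8.83236694e+01,  1.23463824e+00, -2.36177766e+01,
        1.69130409e-02,  6.55174561e-03, -6.04905676e-05]), 'eef_pos': array([ 0.16091273, -0.55176945,  0.23085983]), 'ee_rot': array([-3.10903942e+00, -4.44077206e-01,  2.75240838e-04]), 'contact_force': array([-0.74885787,  0.98545238,  0.67459424]), 'torque': array([-0.00367292, -0.00210691,  0.03845382]), 'finger_force': 0.0, 'opening': 0.08519148509758354}
side {'fx': 390.8009216818114, 'fy': 390.8009216818114, 'cx': 322.8830040172114, 'cy': 195.84081831994155, 'rvec': array([ 0.24284019, -2.88117095,  1.0743338 ]), 'tvec': array([0.59900109, 0.09019425, 1.02743864])}
top {'fx': 499.8972230267092, 'fy': 499.8972230267092, 'cx': 328.16980890183737, 'cy': 193.85464157909527, 'rvec': array([ 2.21221515, -2.15915651,  0.07337112]), 'tvec': array([0.075441  , 0.59076811, 1.42747861])}
```

View pics/top0.png

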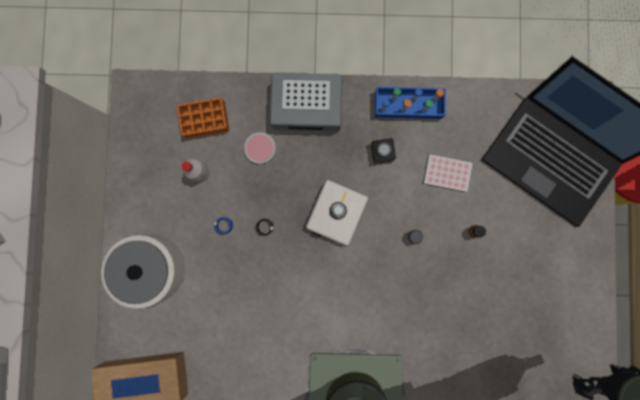

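View pics/side0.png

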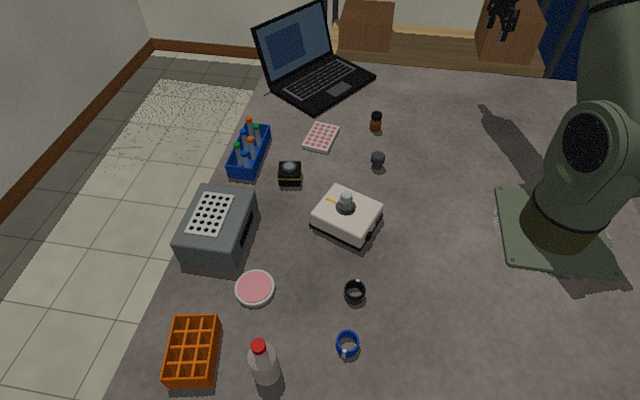

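The top view shows the black ring at (264,227), and these could be mistaken for it: blue ring (223,226), eyepiece (415,237) and lens jar (477,232). The port is at (338,210), with its yellow bar at (345,196). I choose the black ring at (264,227), which is (355,292) in the side view, and check it in a close crop.

```bash
cat > h.py <<'E'
import numpy as np,cv2
from bench import ctrl
def cam(n):
    c=ctrl.calibration(n);K=np.array([[c['fx'],0,c['cx']],[0,c['fy'],c['cy']],[0,0,1]]);R=cv2.Rodrigues(c['rvec'])[0];return K,R,c['tvec']
def atz(n,u,v,z):
    "world point of pixel at height z"
    K,R,t=cam(n);r=R.T@np.linalg.inv(K)@[u,v,1];o=-R.T@t;return o+r*(z-o[2])/r[2]
def proj(n,p):
    K,R,t=cam(n);q=K@(R@np.array(p)+t);return q[:2]/q[2]
E
python3 - <<'E'
import cv2,numpy as np
from h import *
t=cv2.imread("pics/top0.png");s=cv2.imread("pics/side0.png")
f=lambda im,x,y,w,h,k:cv2.resize(im[y:y+h,x:x+w],None,fx=k,fy=k,interpolation=cv2.INTER_CUBIC)
A=f(t,244,207,40,30,10);B=f(t,300,172,80,80,5)[:300]
B=f(t,300,175,80,60,5); C=f(s,335,272,40,30,10);D=f(s,305,180,80,60,5)
cv2.imwrite("pics/crop.png",np.vstack([np.hstack([A,B]),np.hstack([C,D])]))
print(atz("top",264,227,.034),atz("side",355,287,.034),atz("top",338,210,.11),atz("side",346,194,.11),atz("top",345,196,.06))
E
```

```text
[0.48852529 0.27062517 0.034     ] [0.48873664 0.26810337 0.034     ] [0.53940564 0.06185564 0.11      ] [0.53950954 0.06152378 0.11      ] [0.58113358 0.04214807 0.06      ]
```

View pics/crop.png

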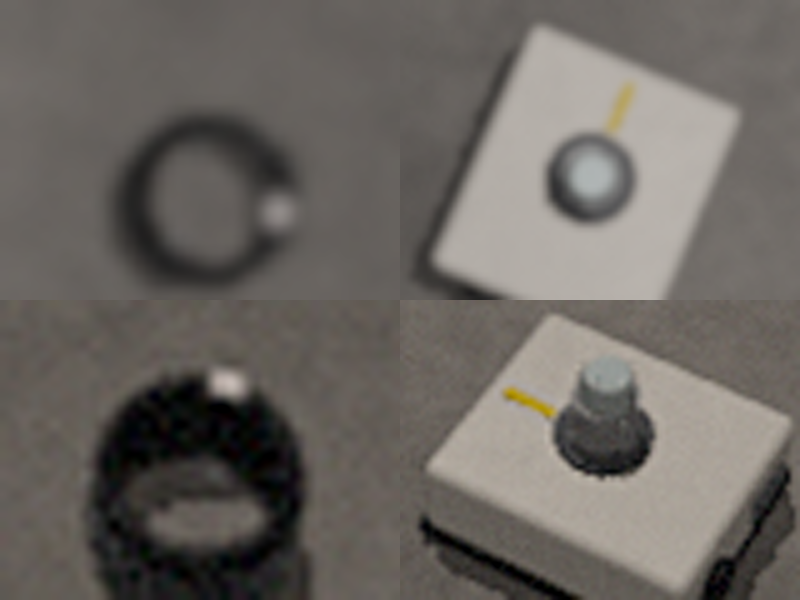

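The crop confirms it: a black open ring with a white mark, centred near top-view (264.4,226.6) with the mark at (271.2,227.8). The tube top is at (338,209), and the yellow bar runs from (342.0,200.6) to (345.6,192.0).

```bash
cat >> h.py <<'E'
from scipy.spatial.transform import Rotation as Ro
def st():
    s=ctrl.sense();R=Ro.from_rotvec(s['ee_rot']).as_matrix()
    return s,R,np.degrees(np.arctan2(R[1,0],R[0,0]))
def go(xyz):
    s,R,y=st();d=R.T@(np.array(xyz)-s['eef_pos']);print("tool units",np.round(d/.075,3),"yaw",round(y,1))
E
python3 - <<'E'
from h import *
a=lambda p,q:np.degrees(np.arctan2(*(p-q)[1::-1]))
c=atz("top",264.35,226.55,.034);m=atz("top",271.25,227.75,.034);ms=atz("side",357.35,279.75,.034)
print("collar",c,"mark",m,ms,a(m,c),np.hypot(*(m-c)[:2]),a(ms,c))
p=atz("top",338.0,209.0,.11);ps=atz("side",346.2,194.6,.11);print("port",p,ps)
for n,u in(("top",[(342,200.6),(345.6,192)]),("side",[(335.2,202),(326.2,198.2)])):
    y=[atz(n,*q,.06) for q in u];print(n,y,a(y[1],y[0]),a(y[1],(p+ps)/2))
# refine: yellow & white blobs / black ring centroid
for n in("top","side"):
    im=cv2.imread(f"pics/{n}0.png").astype(int);x0,y0=(330,185) if n=="top" else (315,188)
    w=im[y0:y0+25,x0:x0+25];k=np.clip(w[...,2]-w[...,0]-30,0,None);v,u=np.mgrid[y0:y0+25,x0:x0+25]
    P=np.array([atz(n,i,j,.06) for i,j in zip(u[k>0],v[k>0])]);q=(P*k[k>0][:,None]).sum(0)/k.sum()
    print(n,"yellow centroid",q,a(q,(p+ps)/2))
s,R,y=st();print(y);go([.5,-.25,.23])
E
```

```text
collar [0.48983131 0.26966822 0.034     ] mark [0.48689236 0.24985664 0.034     ] [0.48551491 0.24905346 0.034     ] -98.43799407318897 0.020028379237689523 -101.82595098680665
port [0.54211584 0.06191784 0.11      ] [0.53877211 0.06338727 0.11      ]
top [array([0.56796178, 0.05030167, 0.06      ]), array([0.59246356, 0.0407066 , 0.06      ])] -21.385661401114476 -22.873842040066158
side [array([0.56686778, 0.04973927, 0.06      ]), array([0.59191277, 0.04088386, 0.06      ])] -19.472576036826382 -22.925899988491892
top yellow centroid [0.58094305 0.04579571 0.06      ] -22.59844053192417
side yellow centroid [0.58026692 0.04471194 0.06      ] -24.252009540178
16.258001009980408
tool units [ 5.466 -2.597  0.014] yaw 16.3
```

Request:
{"method": "send_rows", "body": {
  "deltas": [0.547, -0.26, 0, 0, 0, 0, 0.75, 0.547, -0.26, 0, 0, 0, 0, 0.75, 0.547, -0.26, 0, 0, 0, 0, 0.75, 0.547, -0.26, 0, 0, 0, 0, 0.75, 0.547, -0.26, 0, 0, 0, 0, 0.75]
}}

```text
time: 0.72
eef_pos: [0.3315, -0.3998, 0.2311]
ee_rot: [-3.11, -0.444, 0.0]
contact_force: [0.3, -0.5, -0.1]
opening: 0.0642
finger_force: 0.0
```

Request:
{"method": "send_rows", "body": {
  "deltas": [0.547, -0.26, 0, 0, 0, 0, 0.75, 0.547, -0.26, 0, 0, 0, 0, 0.75, 0.547, -0.26, 0, 0, 0, 0, 0.75, 0.547, -0.26, 0, 0, 0, 0, 0.75, 0.547, -0.26, 0, 0, 0, 0, 0.75]
}}

```text
time: 1.35
eef_pos: [0.5012, -0.2488, 0.2311]
ee_rot: [-3.11, -0.444, 0.001]
contact_force: [0.7, -1.3, -0.2]
opening: 0.064
finger_force: 0.0
```

```bash
python3 -c "
from h import *
s,R,y=st();print(s['eef_pos'],s['joint_positions'],s['time']);go([.49,.27,.2])"
```

```text
[ 0.50117082 -0.24876716  0.2311214 ] [ 0.37928702  0.68440934  0.04693056  1.54397247 -0.03742673  0.91451042
 -0.84852022] 1.35
tool units [ 1.794 -6.682  0.416] yaw 16.3
```

Request:
{"method": "send_rows", "body": {
  "deltas": [0.18, -0.668, 0.04, 0, 0, 0, 0.75, 0.18, -0.668, 0.04, 0, 0, 0, 0.75, 0.18, -0.668, 0.04, 0, 0, 0, 0.75, 0.18, -0.668, 0.04, 0, 0, 0, 0.75, 0.18, -0.668, 0.04, 0, 0, 0, 0.75]
}}

```text
time: 1.98
eef_pos: [0.4946, 0.0111, 0.2161]
ee_rot: [-3.11, -0.444, 0.0]
contact_force: [0.4, 0.4, -0.0]
opening: 0.0641
finger_force: 0.0
```

Request:
{"method": "send_rows", "body": {
  "deltas": [0.18, -0.668, 0.04, 0, 0, 0, 0.75, 0.18, -0.668, 0.04, 0, 0, 0, 0.75, 0.18, -0.668, 0.04, 0, 0, 0, 0.75, 0.18, -0.668, 0.04, 0, 0, 0, 0.75, 0.18, -0.668, 0.04, 0, 0, 0, 0.75]
}}

```text
time: 2.6
eef_pos: [0.4892, 0.2706, 0.2011]
ee_rot: [3.11, 0.444, -0.0]
contact_force: [1.8, -0.0, -0.0]
opening: 0.0643
finger_force: 0.0
```

Request:
{"method": "send_rows", "body": {
  "deltas": [0, 0, 0, 0, 0, -0.115, 0.75, 0, 0, 0, 0, 0, -0.115, 0.75, 0, 0, 0, 0, 0, -0.115, 0.75, 0, 0, 0, 0, 0, -0.115, 0.75, 0, 0, 0, 0, 0, -0.115, 0.75]
}}

```text
time: 3.22
eef_pos: [0.4895, 0.2688, 0.2011]
ee_rot: [-2.599, -1.765, 0.001]
contact_force: [-0.1, -0.7, 0.1]
opening: 0.064
finger_force: 0.0
```

Request:
{"method": "send_rows", "body": {
  "deltas": [0, 0, 0, 0, 0, -0.115, 0.75, 0, 0, 0, 0, 0, -0.115, 0.75, 0, 0, 0, 0, 0, -0.115, 0.75, 0, 0, 0, 0, 0, -0.115, 0.75, 0, 0, 0, 0, 0, -0.115, 0.75]
}}

```text
time: 3.85
eef_pos: [0.4895, 0.2687, 0.2011]
ee_rot: [-1.568, -2.722, 0.001]
contact_force: [-0.3, -0.4, 0.3]
opening: 0.064
finger_force: 0.0
```

Request:
{"method": "send_rows", "body": {
  "deltas": [0, 0, 0, 0, 0, -0.115, 0.75, 0, 0, 0, 0, 0, 0, 0.75]
}}

```text
time: 4.1
eef_pos: [0.4896, 0.2686, 0.2011]
ee_rot: [-1.326, -2.847, 0.0]
contact_force: [-0.4, 0.1, -1.1]
opening: 0.0642
finger_force: 0.0
```

```bash
python3 -c "
from h import *
s,R,y=st();print(s['eef_pos'],s['joint_positions'],s['time']);go([.4895,.2695,.003])"
```

```text
[0.48958026 0.26861237 0.2010531 ] [-0.32754132  0.74549364 -0.45123965  1.58117591  0.38496954  0.90487443
 -0.21621289] 4.1
tool units [0.008 0.008 2.641] yaw 130.0
```

Request:
{"method": "send_rows", "body": {
  "deltas": [0.008, 0.008, 0.6, 0, 0, 0, 0.75, 0, 0, 0.6, 0, 0, 0, 0.75, 0, 0, 0.6, 0, 0, 0, 0.75, 0, 0, 0.5, 0, 0, 0, 0.75, 0, 0, 0.34, 0, 0, 0, 0.75]
}}

```text
time: 4.72
eef_pos: [0.4892, 0.2694, 0.0016]
ee_rot: [-1.332, -2.845, 0.002]
contact_force: [1.5, 0.6, 1.0]
opening: 0.0642
finger_force: 0.0
```

Request:
{"method": "send_rows", "body": {
  "deltas": [0, 0, 0, 0, 0, 0, 0.75, 0, 0, 0, 0, 0, 0, 0, 0, 0, 0, 0, 0, 0, 0, 0, 0, 0, 0, 0, 0, 0, 0, 0, 0, 0, 0, 0, 0],
  "force": 40
}}

```text
time: 5.35
eef_pos: [0.4902, 0.27, 0.0046]
ee_rot: [1.326, 2.847, 0.002]
contact_force: [-1.2, -0.6, 9.6]
opening: 0.0464
finger_force: 41.9
```

Request:
{"method": "send_rows", "body": {
  "deltas": [0, 0, 0, 0, 0, 0, 0, 0, 0, 0, 0, 0, 0, 0, 0, 0, 0, 0, 0, 0, 0]
}}

```text
time: 5.72
eef_pos: [0.4902, 0.2699, 0.0046]
ee_rot: [1.326, 2.847, 0.002]
contact_force: [-2.0, -0.4, 10.1]
opening: 0.0466
finger_force: 41.9
```

```bash
python3 -c "
from h import *
s,R,y=st();print(s);go([.5405,.0625,.2])
for n in('top','side'):
  p,d=ctrl.grab_frame(n);cv2.imwrite(f'pics/{n}1.png',p[...,::-1])
u,v=proj('side',[.4895,.2695,.03]).astype(int)
cv2.imwrite('pics/c1.png',cv2.resize(p[v-40:v+40,u-50:u+50,::-1],None,fx=6,fy=6,interpolation=2))"
```

```text
{'time': 5.725, 'joint_positions': array([-0.41606124,  1.03881235, -0.28154808,  1.71189278,  0.55742495,
        0.4698179 , -0.36962593]), 'joint_vel': array([ 0.00019508,  0.00100891, -0.00052242, -0.00148591,  0.00019022,
       -0.00069761, -0.0009027 ]), 'joint_efforts': array([ 7.01694516e-02, -9.18837404e+01, -4.11389083e+00, -1.10688865e+01,
        1.95842357e-01, -4.28253924e-01,  3.32565838e-02]), 'eef_pos': array([0.49018586, 0.26994645, 0.00460922]), 'ee_rot': array([1.32606452e+00, 2.84693055e+00, 2.23815888e-03]), 'contact_force': array([-1.95119878, -0.43949917, 10.14453767]), 'torque': array([-0.11974612,  0.36442888, -0.04654137]), 'finger_force': 41.91153382882476, 'opening': 0.04663755129753505}
tool units [-2.55  -1.262 -2.607] yaw 130.0
```

View pics/c1.png

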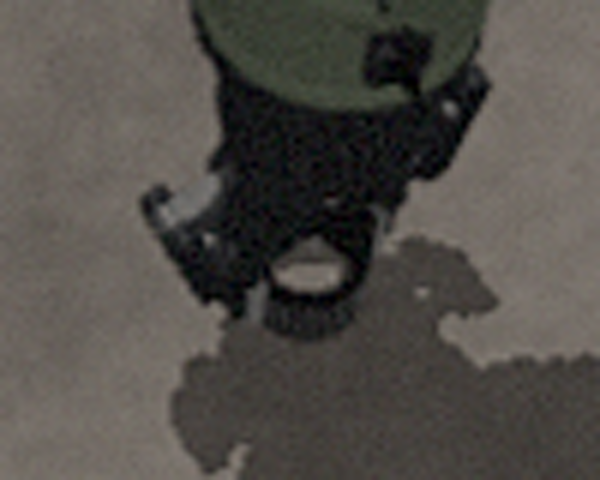

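The picture shows the collar gripped between both pads at the crop centre, standing upright and level. I lift it and carry it over the port.

Request:
{"method": "send_rows", "body": {
  "deltas": [0, 0, -0.4, 0, 0, 0, 0, 0, 0, -0.6, 0, 0, 0, 0, 0, 0, -0.6, 0, 0, 0, 0, 0, 0, -0.48, 0, 0, 0, 0]
}}

```text
time: 6.32
eef_pos: [0.4898, 0.2697, 0.1619]
ee_rot: [1.326, 2.847, 0.002]
contact_force: [0.3, -1.1, -1.5]
opening: 0.0464
finger_force: 41.7
```

Request:
{"method": "send_rows", "body": {
  "deltas": [-0.51, -0.252, 0, 0, 0, 0, 0, -0.51, -0.252, 0, 0, 0, 0, 0, -0.51, -0.252, 0, 0, 0, 0, 0, -0.51, -0.252, 0, 0, 0, 0, 0, -0.51, -0.252, 0, 0, 0, 0, 0]
}}

```text
time: 6.95
eef_pos: [0.5409, 0.061, 0.1601]
ee_rot: [1.326, 2.847, 0.001]
contact_force: [0.7, -0.1, -1.4]
opening: 0.0464
finger_force: 41.7
```

Request:
{"method": "send_rows", "body": {
  "deltas": [0, 0, 0, 0, 0, -0.056, 0, 0, 0, 0, 0, 0, 0, 0, 0, 0, 0, 0, 0, 0, 0]
}}

```text
time: 7.32
eef_pos: [0.5405, 0.063, 0.1597]
ee_rot: [1.201, 2.903, 0.001]
contact_force: [0.6, -0.5, -0.3]
opening: 0.0464
finger_force: 41.7
```

```bash
python3 -c "
from h import *
s,R,y=st();print(s['eef_pos'],s['joint_positions'],s['contact_force'],s['opening']);go([.5405,.0625,.13])
p,d=ctrl.grab_frame('side');cv2.imwrite('pics/side2.png',p[...,::-1])
c=p[155:235,300:400,::-1]
cv2.imwrite('pics/c2.png',cv2.resize(c,None,fx=7,fy=7,interpolation=2))"
```

```text
[0.54052789 0.06304015 0.15967745] [ 0.08491705  0.79201532 -0.49851133  1.68211474  0.49616776  0.79587671
  0.14432686] [ 0.59104868 -0.49241081 -0.25457697] 0.046384656254192434
tool units [-0.005 -0.006  0.396] yaw 135.1
```

View pics/c2.png

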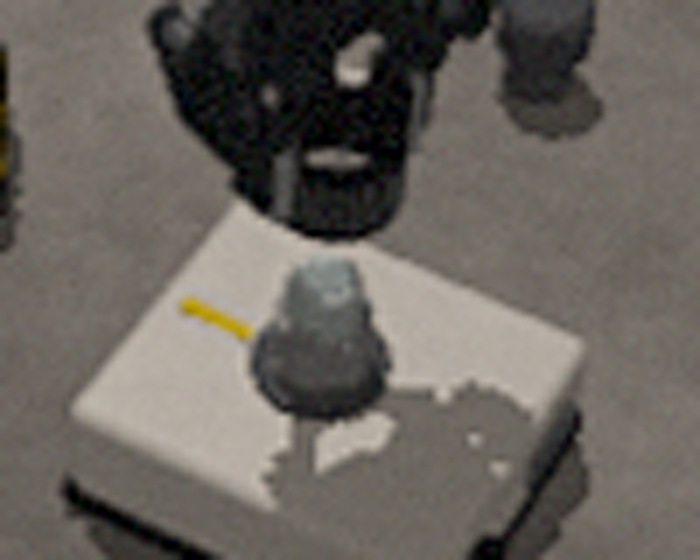

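```bash
python3 -c "
from h import *
for n in ('side',):
  for p in ([.5405,.063,.155],[.5405,.063,.189],[.5405,.063,.11],[.5405,.063,.064]):
    print(p,(proj(n,p)-[300,155]+.43)*7)
  for th in range(0,360,30):
    a=np.radians(th);print(th,(proj(n,[.5405+.024*np.cos(a),.063+.024*np.sin(a),.155])-[300,155]+.43)*7, (proj(n,[.5405+.026*np.cos(a),.063+.026*np.sin(a),.064])-[300,155]+.43)*7)
"
```

```text
[0.5405, 0.063, 0.155] [327.68660725 191.55898562]
[0.5405, 0.063, 0.189] [332.52931825 121.30595245]
[0.5405, 0.063, 0.11] [321.6750205  278.76885693]
[0.5405, 0.063, 0.064] [315.95393644 361.7644163 ]
0 [257.66583537 182.86383648] [245.36776105 352.5165189 ]
30 [261.95990546 209.66276504] [249.5900016  381.04809363]
60 [284.16749716 231.9772008 ] [271.90024887 404.8060659 ]
90 [318.47724059 243.52209351] [306.46332136 417.09598198]
120 [355.39182798 240.95194168] [343.70974363 414.3540733 ]
150 [384.58077856 225.01830763] [373.21220283 397.38264657]
180 [398.09988317 200.30287574] [386.93918573 371.06459866]
210 [392.63859174 173.66859453] [381.52897918 342.70997103]
240 [370.08337685 152.18314009] [358.86188711 319.84218279]
270 [336.59347275 141.3027161 ] [325.13018484 308.26565079]
300 [300.84637828 143.70813962] [289.07200989 310.8305239 ]
330 [272.00480967 158.81265761] [259.92614643 326.91161946]
```

The picture shows the collar bottom centred near (345,190) in the crop, above the tube top at (325,270). The projection puts it within about 1 mm of the tube axis, so I descend and watch the forces.

Request:
{"method": "send_rows", "body": {
  "deltas": [0, 0, 0.3, 0, 0, 0, 0, 0, 0, 0.24, 0, 0, 0, 0, 0, 0, 0, 0, 0, 0, 0]
}}

```text
time: 7.75
eef_pos: [0.5401, 0.0629, 0.1182]
ee_rot: [-1.198, -2.903, 0.001]
contact_force: [-0.6, -0.0, -0.2]
opening: 0.0467
finger_force: 41.7
```

Request:
{"method": "send_rows", "body": {
  "deltas": [0, 0, 0.04, 0, 0, 0, 0, 0, 0, 0.04, 0, 0, 0, 0, 0, 0, 0, 0, 0, 0, 0]
}}

```text
time: 8.12
eef_pos: [0.5406, 0.0625, 0.113]
ee_rot: [1.199, 2.904, 0.0]
contact_force: [0.5, 0.4, -1.3]
opening: 0.0462
finger_force: 41.7
```

Request:
{"method": "send_rows", "body": {
  "deltas": [0, 0, 0.04, 0, 0, 0, 0, 0, 0, 0.04, 0, 0, 0, 0, 0, 0, 0, 0, 0, 0, 0]
}}

```text
time: 8.5
eef_pos: [0.5405, 0.0625, 0.1066]
ee_rot: [-1.198, -2.904, 0.0]
contact_force: [0.6, -0.3, -0.9]
opening: 0.0464
finger_force: 41.7
```

Request:
{"method": "send_rows", "body": {
  "deltas": [0, 0, 0.05, 0, 0, 0, 0, 0, 0, 0.05, 0, 0, 0, 0, 0, 0, 0, 0, 0, 0, 0]
}}

```text
time: 8.88
eef_pos: [0.5404, 0.0625, 0.099]
ee_rot: [-1.198, -2.904, 0.0]
contact_force: [0.0, -0.0, -0.8]
opening: 0.0467
finger_force: 41.7
```

Request:
{"method": "send_rows", "body": {
  "deltas": [0, 0, 0.013, 0, 0, 0, 0, 0, 0, 0, 0, 0, 0, 0]
}}

```text
time: 9.12
eef_pos: [0.5406, 0.0626, 0.0984]
ee_rot: [-1.198, -2.904, -0.0]
contact_force: [0.3, 0.7, -1.6]
opening: 0.046
finger_force: 41.7
```

Request:
{"method": "send_rows", "body": {
  "deltas": [0, 0, 0.013, 0, 0, 0, 0, 0, 0, 0, 0, 0, 0, 0]
}}

```text
time: 9.38
eef_pos: [0.5405, 0.0625, 0.0973]
ee_rot: [-1.198, -2.904, -0.0]
contact_force: [0.1, -0.1, -0.7]
opening: 0.0465
finger_force: 41.7
```

Request:
{"method": "send_rows", "body": {
  "deltas": [0, 0, 0.013, 0, 0, 0, 0, 0, 0, 0, 0, 0, 0, 0]
}}

```text
time: 9.62
eef_pos: [0.5405, 0.0625, 0.0963]
ee_rot: [-1.198, -2.904, -0.0]
contact_force: [-0.5, 0.7, -0.7]
opening: 0.0461
finger_force: 41.7
```

Request:
{"method": "send_rows", "body": {
  "deltas": [0, 0, 0.013, 0, 0, 0, 0, 0, 0, 0, 0, 0, 0, 0]
}}

```text
time: 9.88
eef_pos: [0.5406, 0.0626, 0.0955]
ee_rot: [1.198, 2.904, 0.0]
contact_force: [-0.8, -0.8, 1.7]
opening: 0.0464
finger_force: 42.1
```

Request:
{"method": "send_rows", "body": {
  "deltas": [0, 0, 0.013, 0, 0, 0, 0, 0, 0, 0, 0, 0, 0, 0]
}}

```text
time: 10.12
eef_pos: [0.5407, 0.0626, 0.0951]
ee_rot: [1.198, 2.903, 0.0]
contact_force: [-4.4, -1.0, 16.0]
opening: 0.0464
finger_force: 43.3
```

Request:
{"method": "send_rows", "body": {
  "deltas": [0, 0, 0.01, 0, 0, 0, 0, 0, 0, 0, 0, 0, 0, 0]
}}

```text
time: 10.38
eef_pos: [0.5408, 0.0626, 0.0949]
ee_rot: [1.198, 2.903, 0.001]
contact_force: [-6.9, -1.5, 28.1]
opening: 0.0466
finger_force: 44.4
```

Request:
{"method": "send_rows", "body": {
  "deltas": [0, 0, -0.016, 0, 0, 0, 0, 0, 0, 0, 0, 0, 0, 0]
}}

```text
time: 10.62
eef_pos: [0.5407, 0.0626, 0.0952]
ee_rot: [1.198, 2.904, 0.0]
contact_force: [-1.8, -0.2, 10.7]
opening: 0.0463
finger_force: 42.7
```

Request:
{"method": "send_rows", "body": {
  "deltas": [0, 0, -0.0033, 0, 0, -0.0556, 0, 0, 0, -0.0033, 0, 0, -0.0556, 0, 0, 0, -0.0033, 0, 0, -0.0556, 0, 0, 0, -0.0033, 0, 0, -0.0556, 0, 0, 0, 0, 0, 0, 0, 0]
}}

```text
time: 11.25
eef_pos: [0.541, 0.0625, 0.0963]
ee_rot: [0.673, 3.068, 0.001]
contact_force: [-0.2, -0.3, 9.7]
opening: 0.0464
finger_force: 42.8
```

```bash
python3 -c "
from h import *
s,R,y=st();print(s['eef_pos'],s['contact_force'],s['torque'],y,s['joint_positions'][6])"
```

```text
[0.54100068 0.06252326 0.09626068] [-0.24721291 -0.31183031  9.68637943] [-0.19874342  0.03660059  0.11366527] 155.23451501590452 0.3439216288345325
```

Request:
{"method": "send_rows", "body": {
  "deltas": [0, 0, -0.0033, 0, 0, -0.0556, 0, 0, 0, -0.0033, 0, 0, -0.0556, 0, 0, 0, -0.0033, 0, 0, -0.0556, 0, 0, 0, -0.0033, 0, 0, -0.0556, 0, 0, 0, 0, 0, 0, 0, 0]
}}

```text
time: 11.88
eef_pos: [0.5411, 0.0627, 0.0973]
ee_rot: [0.13, 3.138, 0.001]
contact_force: [0.2, -0.5, 9.4]
opening: 0.0465
finger_force: 42.8
```

Request:
{"method": "send_rows", "body": {
  "deltas": [0, 0, -0.0033, 0, 0, -0.0556, 0, 0, 0, -0.0033, 0, 0, -0.0556, 0, 0, 0, 0, 0, 0, 0, 0]
}}

```text
time: 12.25
eef_pos: [0.541, 0.0628, 0.0978]
ee_rot: [-0.144, 3.137, 0.001]
contact_force: [-0.2, -0.7, 9.4]
opening: 0.0462
finger_force: 42.8
```

Request:
{"method": "send_rows", "body": {
  "deltas": [0, 0, -0.0017, 0, 0, -0.028, 0, 0, 0, 0, 0, 0, 0, 0]
}}

```text
time: 12.5
eef_pos: [0.541, 0.0628, 0.0979]
ee_rot: [-0.212, 3.133, 0.001]
contact_force: [-0.2, 0.4, 8.6]
opening: 0.0462
finger_force: 42.5
```

Request:
{"method": "send_rows", "body": {
  "deltas": [0, 0, -0.0017, 0, 0, -0.028, 0, 0, 0, 0, 0, 0, 0, 0]
}}

```text
time: 12.75
eef_pos: [0.5411, 0.0629, 0.098]
ee_rot: [-0.281, 3.128, 0.001]
contact_force: [1.4, 0.6, 9.1]
opening: 0.0466
finger_force: 42.5
```

```bash
python3 -c "
from h import *
s,R,y=st();print(s['eef_pos'],s['contact_force'],s['torque'],y,s['joint_positions'][6])"
```

```text
[0.54105136 0.06289238 0.09803409] [1.4015513  0.60366909 9.05620332] [ 0.09980196 -0.0412141  -0.08500026] -169.73397460478023 0.8275828128437903
```

Request:
{"method": "send_rows", "body": {
  "deltas": [0, 0, -0.0017, 0, 0, -0.028, 0, 0, 0, 0, 0, 0, 0, 0]
}}

```text
time: 13.0
eef_pos: [0.541, 0.0629, 0.0981]
ee_rot: [-0.35, 3.121, 0.001]
contact_force: [0.9, 0.2, 8.4]
opening: 0.0463
finger_force: 42.5
```

Request:
{"method": "send_rows", "body": {
  "deltas": [0, 0, -0.0017, 0, 0, -0.028, 0, 0, 0, 0, 0, 0, 0, 0]
}}

```text
time: 13.25
eef_pos: [0.541, 0.0629, 0.0982]
ee_rot: [-0.418, 3.112, 0.001]
contact_force: [0.8, 1.5, 8.4]
opening: 0.0462
finger_force: 42.5
```

Request:
{"method": "send_rows", "body": {
  "deltas": [0, 0, -0.0017, 0, 0, -0.028, 0, 0, 0, 0, 0, 0, 0, 0]
}}

```text
time: 13.5
eef_pos: [0.5409, 0.0629, 0.0983]
ee_rot: [-0.487, 3.103, 0.001]
contact_force: [0.5, 1.6, 8.4]
opening: 0.0464
finger_force: 42.4
```

Request:
{"method": "send_rows", "body": {
  "deltas": [0, 0, 0, 0, 0, -0.02, 0, 0, 0, 0, 0, 0, 0, 0]
}}

```text
time: 13.75
eef_pos: [0.541, 0.0629, 0.0983]
ee_rot: [-0.535, 3.095, 0.001]
contact_force: [0.0, 1.3, 7.4]
opening: 0.0462
finger_force: 42.4
```

Request:
{"method": "send_rows", "body": {
  "deltas": [0, 0, 0, 0, 0, -0.02, 0, 0, 0, 0, 0, 0, 0, 0]
}}

```text
time: 14.0
eef_pos: [0.541, 0.0628, 0.0983]
ee_rot: [-0.583, 3.086, 0.001]
contact_force: [-0.4, -0.1, 7.7]
opening: 0.0461
finger_force: 42.3
```

Request:
{"method": "send_rows", "body": {
  "deltas": [0, 0, 0, 0, 0, -0.02, 0, 0, 0, 0, 0, 0, 0, 0]
}}

```text
time: 14.25
eef_pos: [0.5409, 0.0628, 0.0983]
ee_rot: [-0.632, 3.076, 0.001]
contact_force: [-1.0, -0.5, 6.5]
opening: 0.0463
finger_force: 42.3
```

Request:
{"method": "send_rows", "body": {
  "deltas": [0, 0, 0, 0, 0, -0.02, 0, 0, 0, 0, 0, 0, 0, 0]
}}

```text
time: 14.5
eef_pos: [0.5407, 0.0625, 0.0981]
ee_rot: [-0.679, 3.067, 0.0]
contact_force: [0.1, -1.4, 4.9]
opening: 0.0467
finger_force: 42.2
```

Request:
{"method": "send_rows", "body": {
  "deltas": [0, 0, 0.004, 0, 0, -0.016, 0, 0, 0, 0, 0, 0, 0, 0]
}}

```text
time: 14.75
eef_pos: [0.5405, 0.0624, 0.0977]
ee_rot: [0.718, -3.058, 0.0]
contact_force: [-0.6, -0.7, 5.4]
opening: 0.0465
finger_force: 42.3
```

Request:
{"method": "send_rows", "body": {
  "deltas": [0, 0, 0.004, 0, 0, -0.016, 0, 0, 0, 0, 0, 0, 0, 0]
}}

```text
time: 15.0
eef_pos: [0.5405, 0.0622, 0.0974]
ee_rot: [0.756, -3.049, 0.001]
contact_force: [-1.5, -1.8, 5.8]
opening: 0.0464
finger_force: 42.3
```

Request:
{"method": "send_rows", "body": {
  "deltas": [0, 0, 0.013, 0, 0, 0, 0, 0, 0, 0, 0, 0, 0, 0]
}}

```text
time: 15.25
eef_pos: [0.5407, 0.0631, 0.0963]
ee_rot: [-0.757, 3.049, 0.002]
contact_force: [2.2, 3.9, -1.7]
opening: 0.0462
finger_force: 41.9
```

```bash
python3 -c "
from h import *
s,R,y=st();print(s['eef_pos'],s['contact_force'],s['torque'],y,s['joint_positions'][6])"
```

```text
[0.54069161 0.0630744  0.09627747] [ 2.18133463  3.90683445 -1.7235367 ] [ 0.84640785 -0.57562574  0.05642242] -152.1129767424236 1.080488939436985
```

Contact force vanished: the lugs have cleared. I follow the collar down.

Request:
{"method": "send_rows", "body": {
  "deltas": [0, 0, 0.013, 0, 0, 0, 0, 0, 0, 0, 0, 0, 0, 0]
}}

```text
time: 15.5
eef_pos: [0.5401, 0.0623, 0.0951]
ee_rot: [0.756, -3.048, 0.0]
contact_force: [0.2, 2.5, -6.7]
opening: 0.0461
finger_force: 41.8
```

Request:
{"method": "send_rows", "body": {
  "deltas": [0, 0, 0.013, 0, 0, 0, 0, 0, 0, 0, 0, 0, 0, 0]
}}

```text
time: 15.75
eef_pos: [0.5404, 0.0623, 0.0943]
ee_rot: [0.756, -3.049, 0.0]
contact_force: [0.2, -0.2, -2.0]
opening: 0.0465
finger_force: 42.3
```

Request:
{"method": "send_rows", "body": {
  "deltas": [0, 0, 0.01, 0, 0, 0, 0, 0, 0, 0, 0, 0, 0, 0]
}}

```text
time: 16.0
eef_pos: [0.5405, 0.0624, 0.0937]
ee_rot: [0.756, -3.049, 0.0]
contact_force: [0.4, -0.1, -0.7]
opening: 0.0462
finger_force: 42.4
```

Request:
{"method": "send_rows", "body": {
  "deltas": [0, 0, 0.007, 0, 0, 0, 0, 0, 0, 0, 0, 0, 0, 0]
}}

```text
time: 16.25
eef_pos: [0.5406, 0.0625, 0.0932]
ee_rot: [-0.756, 3.049, 0.0]
contact_force: [0.3, 0.6, -0.6]
opening: 0.0463
finger_force: 42.4
```

Request:
{"method": "send_rows", "body": {
  "deltas": [0, 0, 0.007, 0, 0, 0, 0, 0, 0, 0, 0, 0, 0, 0]
}}

```text
time: 16.5
eef_pos: [0.5407, 0.0626, 0.093]
ee_rot: [-0.756, 3.049, -0.0]
contact_force: [-1.6, -1.2, 6.4]
opening: 0.0463
finger_force: 43.2
```

```bash
python3 -c "
from h import *
s,R,y=st();print(s['eef_pos'],s['contact_force'],s['torque'],y,s['joint_positions'][6])"
```

```text
[0.54067471 0.06255814 0.09299174] [-1.56084954 -1.2072705   6.36605862] [-0.12182099  0.29826693  0.0301518 ] -152.1350400222786 1.075365193752979
```

Request:
{"method": "send_rows", "body": {
  "deltas": [0, 0, -0.01, 0, 0, 0, 0, 0, 0, 0.006, 0, 0, 0.1, 0, 0, 0, 0.006, 0, 0, 0.1, 0, 0, 0, 0, 0, 0, 0, 0]
}}

```text
time: 17.0
eef_pos: [0.5406, 0.0626, 0.0926]
ee_rot: [-0.272, 3.13, -0.0]
contact_force: [-0.0, 1.2, -0.7]
opening: 0.0463
finger_force: 42.4
```

```bash
python3 -c "
from h import *
s,R,y=st();print(s['eef_pos'],s['contact_force'],s['torque'],y,s['joint_positions'][6])"
```

```text
[0.54058095 0.06263503 0.0925796 ] [-0.02520756  1.17342165 -0.71671297] [-0.00515835  0.04513028 -0.02819053] -170.07342423535337 0.8140187750527217
```

Request:
{"method": "send_rows", "body": {
  "deltas": [0, 0, 0.006, 0, 0, 0.1, 0, 0, 0, 0.006, 0, 0, 0.1, 0, 0, 0, 0.006, 0, 0, 0.1, 0, 0, 0, 0.006, 0, 0, 0.1, 0, 0, 0, 0.006, 0, 0, 0.1, 0]
}}

```text
time: 17.62
eef_pos: [0.5404, 0.0626, 0.0902]
ee_rot: [-0.949, -2.994, -0.0]
contact_force: [0.6, -0.1, -0.3]
opening: 0.0466
finger_force: 42.4
```

Request:
{"method": "send_rows", "body": {
  "deltas": [0, 0, 0.006, 0, 0, 0.1, 0, 0, 0, 0.006, 0, 0, 0.1, 0, 0, 0, 0.006, 0, 0, 0.1, 0, 0, 0, 0.006, 0, 0, 0.1, 0, 0, 0, 0.006, 0, 0, 0.1, 0]
}}

```text
time: 18.25
eef_pos: [0.5404, 0.0621, 0.0879]
ee_rot: [-2.023, -2.403, 0.001]
contact_force: [0.5, -3.8, 0.8]
opening: 0.0462
finger_force: 42.6
```

Request:
{"method": "send_rows", "body": {
  "deltas": [0, 0, 0.006, 0, 0, 0.1, 0, 0, 0, 0.006, 0, 0, 0.1, 0, 0, 0, 0.006, 0, 0, 0.1, 0, 0, 0, 0.006, 0, 0, 0.1, 0, 0, 0, 0.006, 0, 0, 0.1, 0]
}}

```text
time: 18.88
eef_pos: [0.5397, 0.0618, 0.0855]
ee_rot: [-2.789, -1.446, 0.004]
contact_force: [-5.3, -4.8, 2.5]
opening: 0.0458
finger_force: 42.9
```

Request:
{"method": "send_rows", "body": {
  "deltas": [0, 0, 0.006, 0, 0, 0.1, 0, 0, 0, 0.006, 0, 0, 0.1, 0, 0, 0, 0.006, 0, 0, 0.1, 0, 0, 0, 0, 0, 0, 0, 0]
}}

```text
time: 19.38
eef_pos: [0.5391, 0.0622, 0.0841]
ee_rot: [-3.048, -0.759, 0.006]
contact_force: [-7.3, -3.4, 4.8]
opening: 0.0463
finger_force: 42.8
```

```bash
python3 -c "
from h import *
s,R,y=st();print(s['eef_pos'],s['contact_force'],s['torque'],y,s['joint_positions'])"
```

```text
[0.5390803  0.06224904 0.08407275] [-7.34560617 -3.38551246  4.7752764 ] [-0.8253252   1.51088005 -0.03017243] 27.98364215438437 [-0.20048677  0.87945804  0.05084713  1.75224462 -0.0796311   0.51576807
 -1.18098366]
```

Request:
{"method": "send_rows", "body": {
  "deltas": [0, 0, 0, 0, 0, 0, 0.75, 0, 0, 0, 0, 0, 0, 0.75, 0, 0, 0, 0, 0, 0, 0.75]
}}

```text
time: 19.75
eef_pos: [0.5406, 0.0627, 0.0844]
ee_rot: [-3.048, -0.758, -0.0]
contact_force: [0.5, -0.7, 1.8]
opening: 0.0641
finger_force: 0.0
```

```bash
python3 -c "
from h import *
s,R,y=st();print(s['eef_pos'],s['contact_force'],s['torque'],y,s['opening'])
p,d=ctrl.grab_frame('side');p=p[155:235,300:400,::-1]
cv2.imwrite('pics/c3.png',cv2.resize(p,None,fx=7,fy=7,interpolation=2))"
```

```text
[0.54063278 0.06265587 0.08441193] [ 0.52232785 -0.74081152  1.82738099] [ 0.01617912 -0.02963482  0.01846458] 27.93190296667511 0.06411923352193062
```

View pics/c3.png

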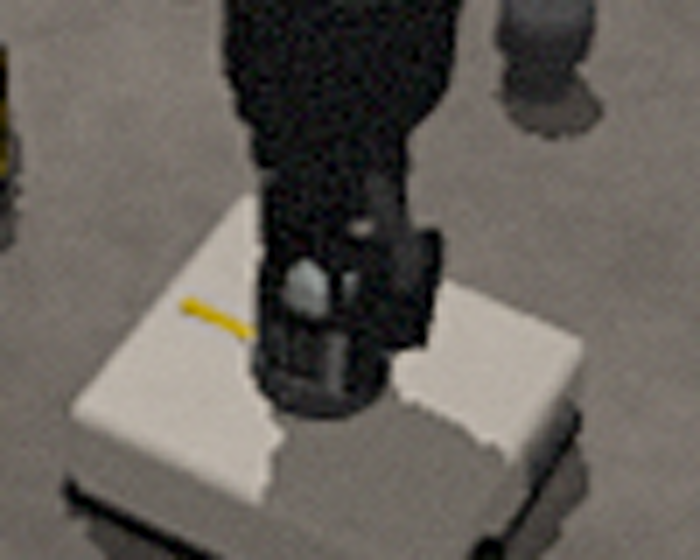

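The picture shows the collar seated on the tube around (320,350), still in place after the release. I rotate the hand back half a turn, clear of it, and regrip.

Request:
{"method": "send_rows", "body": {
  "deltas": [0, 0, 0, 0, 0, -0.1, 0.75, 0, 0, 0, 0, 0, -0.1, 0.75, 0, 0, 0, 0, 0, -0.1, 0.75, 0, 0, 0, 0, 0, -0.1, 0.75, 0, 0, 0, 0, 0, -0.1, 0.75]
}}

```text
time: 20.42
eef_pos: [0.5406, 0.0626, 0.0845]
ee_rot: [-2.522, -1.873, -0.0]
contact_force: [0.6, 0.2, 1.0]
opening: 0.0641
finger_force: 0.0
```

Request:
{"method": "send_rows", "body": {
  "deltas": [0, 0, 0, 0, 0, -0.1, 0.75, 0, 0, 0, 0, 0, -0.1, 0.75, 0, 0, 0, 0, 0, -0.1, 0.75, 0, 0, 0, 0, 0, -0.1, 0.75, 0, 0, 0, 0, 0, -0.1, 0.75]
}}

```text
time: 21.05
eef_pos: [0.5407, 0.0625, 0.0845]
ee_rot: [1.613, 2.696, 0.0]
contact_force: [1.0, -0.6, -0.7]
opening: 0.0645
finger_force: 0.0
```

Request:
{"method": "send_rows", "body": {
  "deltas": [0, 0, 0, 0, 0, -0.1, 0.75, 0, 0, 0, 0, 0, -0.1, 0.75, 0, 0, 0, 0, 0, -0.1, 0.75, 0, 0, 0, 0, 0, -0.1, 0.75, 0, 0, 0, 0, 0, -0.1, 0.75]
}}

```text
time: 21.68
eef_pos: [0.5407, 0.0625, 0.0845]
ee_rot: [0.459, 3.108, 0.0]
contact_force: [-0.3, 0.2, -0.7]
opening: 0.0638
finger_force: 0.0
```

Request:
{"method": "send_rows", "body": {
  "deltas": [0, 0, 0, 0, 0, -0.1, 0.75, 0, 0, 0, 0, 0, -0.1, 0.75, 0, 0, 0, 0, 0, -0.1, 0.75, 0, 0, 0, 0, 0, -0.1, 0.75, 0, 0, 0, 0, 0, -0.1, 0.75]
}}

```text
time: 22.3
eef_pos: [0.5407, 0.0625, 0.0845]
ee_rot: [-0.765, 3.047, -0.0]
contact_force: [-0.7, 0.1, -0.3]
opening: 0.0639
finger_force: 0.0
```

Request:
{"method": "send_rows", "body": {
  "deltas": [0, 0, 0, 0, 0, 0, 0.75, 0, 0, 0, 0, 0, 0, 0, 0, 0, 0, 0, 0, 0, 0, 0, 0, 0, 0, 0, 0, 0, 0, 0, 0, 0, 0, 0, 0]
}}

```text
time: 22.92
eef_pos: [0.5406, 0.0626, 0.0846]
ee_rot: [-0.755, 3.049, -0.0]
contact_force: [-2.3, -0.3, 7.3]
opening: 0.0464
finger_force: 40.4
```

```bash
python3 -c "
from h import *
s,R,y=st();print(s['eef_pos'],s['contact_force'],s['torque'],y,s['joint_positions'],s['opening'])"
```

```text
[0.54058925 0.06255429 0.08459524] [-2.34207299 -0.30036976  7.29005129] [-0.23123386  0.30763029 -0.10719383] -152.18529158253912 [ 0.20895592  0.9793747  -0.76957029  1.73712954  0.90797805  0.82262993
  1.05319318] 0.046412500507370134
```

Request:
{"method": "send_rows", "body": {
  "deltas": [0, 0, -0.005, 0, 0, 0, 0, 0, 0, 0.006, 0, 0, 0.1, 0, 0, 0, 0.006, 0, 0, 0.1, 0, 0, 0, 0.006, 0, 0, 0.1, 0, 0, 0, 0.006, 0, 0, 0.1, 0]
}}

```text
time: 23.55
eef_pos: [0.5406, 0.0626, 0.083]
ee_rot: [0.232, 3.133, 0.0]
contact_force: [-1.0, -0.3, 0.2]
opening: 0.0466
finger_force: 41.2
```

Request:
{"method": "send_rows", "body": {
  "deltas": [0, 0, 0.006, 0, 0, 0.1, 0, 0, 0, 0.006, 0, 0, 0.1, 0, 0, 0, 0.006, 0, 0, 0.1, 0, 0, 0, 0.006, 0, 0, 0.1, 0, 0, 0, 0.006, 0, 0, 0.1, 0]
}}

```text
time: 24.18
eef_pos: [0.5407, 0.0627, 0.0808]
ee_rot: [1.413, 2.806, 0.001]
contact_force: [-1.3, -1.0, 1.1]
opening: 0.0462
finger_force: 41.3
```

Request:
{"method": "send_rows", "body": {
  "deltas": [0, 0, 0.006, 0, 0, 0.1, 0, 0, 0, 0.006, 0, 0, 0.1, 0, 0, 0, 0.006, 0, 0, 0.1, 0, 0, 0, 0.006, 0, 0, 0.1, 0, 0, 0, 0.006, 0, 0, 0.1, 0]
}}

```text
time: 24.8
eef_pos: [0.5408, 0.0626, 0.0786]
ee_rot: [2.379, 2.052, 0.001]
contact_force: [-1.1, 0.0, 3.8]
opening: 0.0465
finger_force: 41.5
```

```bash
python3 -c "
from h import *
s,R,y=st();print(s['eef_pos'],s['contact_force'],s['torque'],y,s['joint_positions'],s['opening'])"
```

```text
[0.54076239 0.06257585 0.07860355] [-1.13938943  0.01206772  3.77415521] [-0.16510474  0.17227303  0.06240696] 81.54707965155879 [-0.06912022  0.890126   -0.19949549  1.74946719  0.30838725  0.53216414
 -0.61102733] 0.04647580130390429
```

Request:
{"method": "send_rows", "body": {
  "deltas": [0, 0, 0.005, 0, 0, 0.1, 0, 0, 0, 0.006, 0, 0, 0.1, 0, 0, 0, 0.006, 0, 0, 0.1, 0, 0, 0, 0.006, 0, 0, 0.1, 0, 0, 0, 0.006, 0, 0, 0.1, 0]
}}

```text
time: 25.42
eef_pos: [0.5407, 0.0625, 0.0764]
ee_rot: [2.983, 0.985, 0.001]
contact_force: [-0.7, -0.2, 1.4]
opening: 0.0461
finger_force: 41.4
```

Request:
{"method": "send_rows", "body": {
  "deltas": [0, 0, 0.006, 0, 0, 0.1, 0, 0, 0, 0, 0, 0, 0, 0, 0, 0, 0, 0, 0, 0, 0]
}}

```text
time: 25.8
eef_pos: [0.5405, 0.0628, 0.0759]
ee_rot: [-3.047, -0.762, 0.0]
contact_force: [-0.8, 1.0, 1.2]
opening: 0.0465
finger_force: 41.2
```

```bash
python3 -c "
from h import *
s,R,y=st();print(s['eef_pos'],s['contact_force'],s['torque'],y,s['joint_positions'],s['opening'])
p,d=ctrl.grab_frame('side');p=p[155:235,300:400,::-1]
q,d=ctrl.grab_frame('top');q=q[175:235,300:380,::-1]
f=lambda a:cv2.resize(a,(400,320),interpolation=2)
cv2.imwrite('pics/c4.png',np.hstack([f(p),f(q)]))"
```

```text
[0.54049997 0.06278913 0.07588332] [-0.79234711  1.0048988   1.22254489] [ 0.24165869  0.25798291 -0.03074408] 28.08188905151682 [-0.19091377  0.89295034  0.03187196  1.75496592 -0.05304532  0.49461498
 -1.20489678] 0.04652001617808379
```

View pics/c4.png

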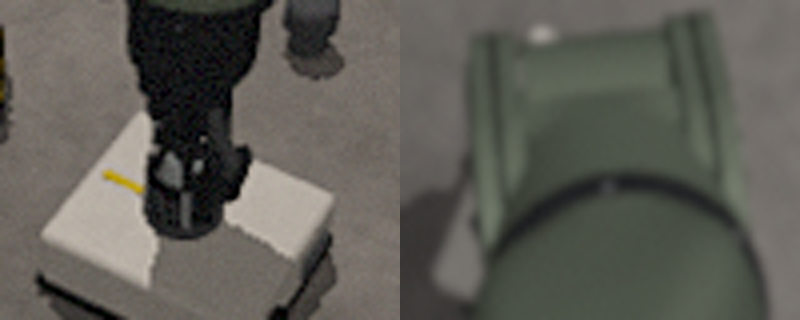

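```bash
python3 -c "
from h import *
a=np.radians(-23)
print((proj('side',[.5405+.022*np.cos(a),.0627+.022*np.sin(a),.105])-[300,155]+.4)*7)
p,d=ctrl.grab_frame('side');p=p[170:220,320:370,::-1]
cv2.imwrite('pics/c5.png',cv2.convertScaleAbs(cv2.resize(p,None,fx=11,fy=11,interpolation=2),alpha=1.7))
print((proj('side',[.5405+.022*np.cos(a),.0627+.022*np.sin(a),.105])-[320,170]+.45)*11)"
```

```text
[267.61051536 262.02132834]
[201.08080985 247.29780168]
```

View pics/c5.png

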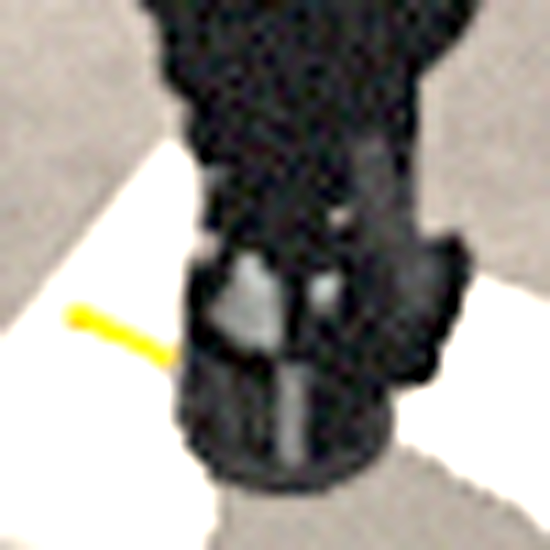

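The crop shows the collar low on the port, held by the fingers, around (285,400). A light spot at (208,240) lies where the white mark should project, about (201,247), in line with the yellow bar. Turn and height also match: one full turn from the drop and about 17 mm down.

```bash
python3 -c "
from bench import ctrl
print(ctrl.close_job())"
```

```text
the job is handed in; nothing more can be done
None
```

The job is handed in: the collar dropped into the thread near where the marks meet, was turned one full turn clockwise with one regrip halfway, and is still gripped on the port; the white mark was mostly hidden at the end, so the final alignment rests on the measured turn and height.

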